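# Hang the gap gauge on the fold-out peg

## Robot

A 6-joint arm with a two-finger parallel gripper is mounted at the origin on a cart in front of the work surface, level with it; the furniture and walls round the work are solid. World frame = base frame: x ahead of the robot, y to its left, z up, the work surface at z = 0. Lengths are in m, angles in degrees, forces in N, time in s.
With the tool pointing down it reaches from about 0.275 to 0.75 m from the base axis. Payload 10.2 kg.
Tool frame: the origin (TCP) lies at the very end of the fingers, on their centre line; the grasp point (between the pads) lies 19 mm behind it (grasp_offset is the z of the grasp point in the tool frame, in m); z points along the fingers, x is the direction in which the jaws open and shut, and the axes are right-handed (so a half turn about z gives the same grasp; the last joint's range is limited). The gripper opens to 88 mm and grips with 3 to 60 N. Pads are 18 mm wide; open, the fingers measure 123 mm over their backs; the gripper's body (75 mm by 187 mm) begins 45 mm behind the grasp point.
Start: joints at [-81.154, 17.928, 85.812, -0, 76.261, -12.8], TCP at [0.194, -0.488, 0.239] pointing down, gripper open.
Joint ranges: [-168.41, 168.41], [-55.51, 124.54], [10.69, 146.95], [-70.63, 250.63], [1, 178], [-165.06, 165.06]. Speed limits (degrees/s): [136.94, 136.94, 172.46, 180, 180, 180].

## Interface

Orientations are given as [roll, pitch, yaw] about the fixed x, y, z axes, in that order (R = Rz(yaw) Ry(pitch) Rx(roll)).
In Python, from station import get_obs, camera, camera_model, close_job, outline_of, grasp_offset gives the robot as it stands.
- The arm moves only by the shell command python3 -m inch 'ROWS'. ROWS is a JSON object of lists of equal length, an entry for each row: "fingers": the closure, from 0 (fully open) to 1 (shut); "travel": the shift along the tool's x, y, z in units of 25 mm (1.0 is 25 mm), a list of three; "angular": the turn, a rotation vector about the tool's x, y, z in units of 8 degrees (1.0 is 8 degrees), a list of three. A call has 1 to 10 rows; each row shifts and turns the commanded pose from where the row before left it, along the tool's axes as they then stand; what a row does not reach is not made up. A row lasts 1/10 s, in which the tool goes at most 50 mm and 8.59 degrees, less where a joint would pass 70% of its speed; a pose out of reach is approached as far as the arm can. A call is refused whole if a number of a shift passes 1 or a number of a turn 1, either way. A call with a gripper value outside its range is refused whole. The fingers move at their own pace and stop on an object; the grip force is fixed at half the most. Time passes only in rows, so rows that do not move let the fingers close. It gives the time, the measured TCP pose, the force and the opening at its end, in the units of the state.
- get_obs(): the state, without advancing time (a new reading comes with each control period).
- camera(name): name is "scene" or "top" or "wrist"; returns the picture (384x512x3 uint8, blue, green, red); there is no depth.
- camera_model(name): a dict with "intrinsics" (3x3 intrinsics, pixels), "camera_from_world" (4x4, takes a point from world to camera coordinates). Camera axes: x right, y down, z forward; pixel columns grow to the right and rows downward; lengths in m; the calibration is good to about 2 mm. A picture is of the moment at which its call begins: read the wrist's pose just before it. camera_model takes no time and is no camera call; for the wrist camera it gives the pose at the moment of the call.
- close_job(): hands the job in, once; it reports no verdict.
Trained networks look in the newest picture that a camera, given by its name, has taken for a name from the list of things; names that differ only in an ending like _2 or _b are one class to them, and where a whole thing is asked for, a point or a joint stands for the part that bears it (a point fixed in the world has none). Each returns a list of dicts, best first, with "p" (0 to 1); they miss things now and then, are a little off and sometimes report something else, mostly with a low value. They report only what shows in the picture. A call takes as long as a camera call. They do not tell look-alikes from the thing itself.
- outline_of(target, camera): "region" (384x512 bool, what is visible of it) and "uv" ([column, row] in pixels, amid what is visible of it).
The state is a dict: "t": time; "q": joint angles; "joint_velocities": joint speeds; "tau": joint torques, N m; "tcp_pos": TCP position; "orientation": TCP orientation; "wrist_force": force on the tool from outside, world axes, zero at the start; "torque": the same for the moment, N m; "opening": finger opening in m.
Only numpy, scipy, OpenCV 4.12 (cv2) and the standard library are available. Lean on these libraries where they do the work, as an engineer would, in place of code of your own. Each camera call takes 0.05 s, during which the arm holds its last target. There are 200 camera calls.

## Task

Swing the folded peg on the small tool board all the way out to its stop, so that it sticks straight out. Then hang the blue gap gauge on it by its hole and push it back along the peg until it bears, lightly but definitely, on the rubber buffer; feel for it, and press the gauge on the peg and the buffer only gently (about 8 N, never as much as 25 N). Leave the gauge hanging still on the open peg, and leave the bottle, the tin and the ring gauge where they stand.

Things in the scene. Friction and masses are not known exactly. Their poses are not given: they have to be found in the camera images.
- board: upright plywood board 110 mm wide, 18 mm thick, top 175 mm above the bench, bolted to a steel foot 130 x 110 x 10 mm. It is fixed, but stands in another place and yaw each time. Origin on the bench in the middle of the board's thickness; +x points through the board to its back, -x is its face (face at x = -9 mm), z up; the board spans y = -70 to +40 mm. It carries the hinged peg in a bracket on its face; the bracket stays within 22 mm of the peg's axis in height, 17 mm in y
- peg (a joint): swing of the peg about the upright hinge, rad: 0 = folded flat along the board's face (peg pointing along the board's +y, its outer part standing free past the board's edge), 1.571 = stop, peg straight out from the face (along the board's -x). Grows counter-clockwise seen from above. Starts nearly folded, 0 to 0.2. The hinge is stiff (0.25 N m of friction: about 3 N at 85 mm from the hinge) and the peg stays where it is left
- peg_root (a point): point on the upright hinge axis at the height of the peg's axis, 150 mm above the bench, 25 mm in front of the board's middle plane and at the board's y = -15 mm. Its frame swings with the peg: +y along the peg to the tip, z up
- peg_tip (a point): centre of the red ball (16 mm across) that ends the peg, 110 mm from the hinge axis. The peg is a level steel rod 12 mm thick; free rod from 58 mm to 102 mm from the hinge axis whatever the stop's setting. With the peg folded, everything beyond 60 mm from the hinge axis stands past the board's edge, with nothing behind it
- stop: brass adjustable stop on the inner part of the peg; origin on the hinge axis, +y along the peg. A brass nut 26 mm across carries a rubber buffer ring 25 mm across round the peg. The buffer's front face stands anywhere from 34 to 58 mm from this origin along +y: it is set differently each time, this reading does not tell it, so it must be felt (or seen). The nut does not move under a push below 80 N; the buffer gives 0.4 mm per newton (2500 N/m) and is solid after 6 mm
- gauge: blue gap gauge standing upright on its two bright steel jaws: 20 mm thick (its x), 46 mm wide (its y), 96 mm high, about 0.18 to 0.35 kg. Origin at the centre of its underside, z up. Its flat sides (+y and -y) can be gripped from above beside the hole. The jaws are the lowest 36 mm with a 20 mm gap between them; above, it is solid but for the hole
- gauge_hole (a point): centre of the hanging hole in the gauge, 22 mm across, right through along the gauge's x, 72 mm above its underside and 24 mm below its top. Either side may face the board. Hung at rest on the 12 mm rod its centre lies 5 mm below the peg's axis
- oil_bottle: white oil bottle with red spout, 52 mm across, 136 mm high; origin at the centre of its underside; leave alone
- round_tin: round white tin with a blue lid, 62 mm across, 27 mm high; origin at the centre of its underside; leave alone
- ring_gauge: dark steel ring, 70 mm across, 18 mm high, lying flat; origin at the centre of its underside; leave alone
Not all that is in view belongs to the job. There is more than one size of the gauge; the one meant has the size given above.

How it is judged:
By the outcome, as a careful person would: the job done as asked, in the order asked, and still so for the second after the job is handed in, with the robot touching nothing.
It also fails if it takes over 67 s, if anything falls off the work surface, if the arm or the gripper's body presses on something with over 40 N, if the wrist force passes 120 N, or if a joint passes its speed limit or range.

## Working session

There is one attempt and no reset: what is moved stays moved. The work goes in short steps, Python scripts to look and compute and a shell command to move; the robot and the scene stay as the last step left them, time stands still between calls to the robot, and variables do not carry over. Pictures are saved under pics/ and viewed, about 8 in all and at most 12, crops included, and the job is handed in when it is done.

```bash
ls; mkdir -p pics; python3 - <<'E'
from station import *
import cv2,numpy as np
o=get_obs();print({k:np.round(v,3) if not isinstance(v,str) else v for k,v in o.items()})
print(grasp_offset)
a=camera("scene");b=camera("top")
cv2.imwrite("pics/s.png",a);cv2.imwrite("pics/t.png",b)
for c in("scene","top"):
  m=camera_model(c);print(c,np.round(m["intrinsics"],1).tolist(),np.round(m["camera_from_world"],3).tolist())
  for n in("board","gauge","peg_tip","stop","oil_bottle","round_tin","ring_gauge"):
    for d in outline_of(n,c)[:3]:print(c,n,round(d["p"],2),np.round(d["uv"]),d["region"].sum())
E
```

```text
pics
{'t': np.float64(0.0), 'q': array([-8.1154e+01,  1.7958e+01,  8.5854e+01, -2.0000e-03,  7.6259e+01,
       -1.2799e+01]), 'joint_velocities': array([ 0.044,  0.024,  0.064,  0.021,  0.031, -0.001]), 'tau': array([ 2.0000e-03, -4.0220e+01, -2.5228e+01,  6.9000e-02,  3.5000e-02,
       -0.0000e+00]), 'tcp_pos': array([ 0.194, -0.488,  0.238]), 'orientation': array([-1.79986e+02,  6.90000e-02, -6.83540e+01]), 'wrist_force': array([ 0.521,  0.452, -0.026]), 'torque': array([ 0.03 , -0.004, -0.022]), 'opening': np.float64(0.088)}
-0.0187
scene [[358.1, 0.0, 260.9], [0.0, 358.1, 199.0], [0.0, 0.0, 1.0]] [[-0.761, -0.649, -0.014, 0.349], [-0.428, 0.517, -0.741, 0.357], [0.489, -0.558, -0.671, 0.64], [0.0, 0.0, 0.0, 1.0]]
scene board 0.79 [184. 230.] 3225
scene gauge 0.89 [338. 174.] 501
scene gauge 0.6 [326. 210.] 342
scene peg_tip 0.77 [177. 220.] 385
scene stop 0.6 [180. 212.] 126
scene stop 0.48 [183. 231.] 3166
scene oil_bottle 0.87 [331. 164.] 485
scene round_tin 0.92 [268. 221.] 436
scene ring_gauge 0.83 [246. 322.] 748
top [[423.0, 0.0, 251.3], [0.0, 423.0, 196.8], [0.0, 0.0, 1.0]] [[-0.018, -0.999, -0.031, -0.037], [-0.993, 0.022, -0.115, 0.503], [0.116, 0.029, -0.993, 1.046], [0.0, 0.0, 0.0, 1.0]]
top board 0.93 [203. 144.] 2441
top board 0.28 [180. 151.] 294
top gauge 0.68 [376. 218.] 657
top gauge 0.63 [322. 230.] 183
top peg_tip 0.8 [180. 150.] 313
top stop 0.43 [188. 147.] 159
top stop 0.39 [277. 181.] 467
top stop 0.37 [390. 185.] 538
top oil_bottle 0.8 [388. 185.] 503
top round_tin 0.68 [277. 180.] 446
top ring_gauge 0.92 [178. 231.] 378
```

View pics/s.png

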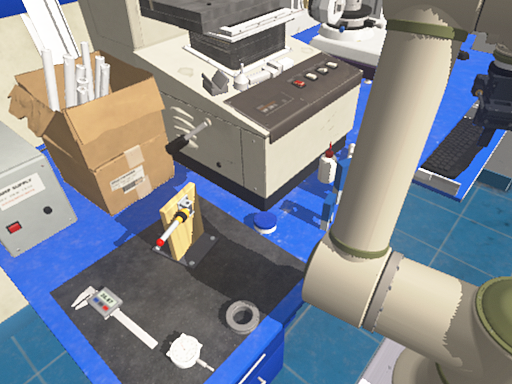

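View pics/t.png

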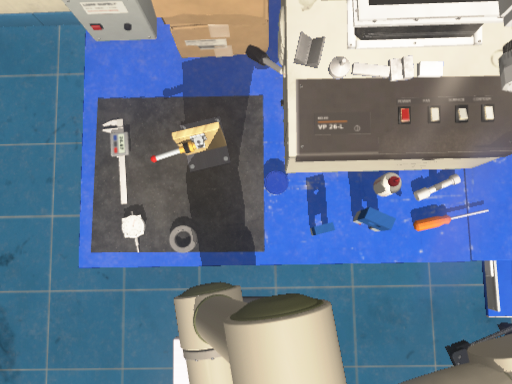

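```bash
cat > h.py <<'E'
from station import *
import cv2,numpy as np
def ray(c,uv,m=None):
    m=m or camera_model(c);T=np.array(m["camera_from_world"]);R=T[:3,:3];C=-R.T@T[:3,3]
    d=R.T@np.linalg.solve(np.array(m["intrinsics"]),[uv[0],uv[1],1]);return C,d/np.linalg.norm(d)
def atz(c,uv,z,m=None):
    C,d=ray(c,uv,m);return C+d*(z-C[2])/d[2]
def tri(rs):
    A=0;b=0
    for C,d in rs:
        P=np.eye(3)-np.outer(d,d);A=A+P;b=b+P@C
    return np.linalg.solve(A,b)
def proj(c,p,m=None):
    m=m or camera_model(c);T=np.array(m["camera_from_world"]);v=np.array(m["intrinsics"])@(T[:3,:3]@np.array(p)+T[:3,3]);return v[:2]/v[2]
E
python3 - <<'E'
from h import *
s=cv2.imread("pics/s.png");t=cv2.imread("pics/t.png")
def z(i,x,y,w,h,k):return cv2.resize(i[y:y+h,x:x+w],(w*k,h*k),interpolation=cv2.INTER_CUBIC)
a=z(t,140,110,100,75,4);b=z(t,300,165,100,75,4);c=z(s,140,170,100,75,4);d=z(s,300,135,100,75+20,4)[:380]
c=cv2.copyMakeBorder(c,0,80,0,0,0);d=np.vstack([d]);
cv2.imwrite("pics/z.png",np.hstack([np.vstack([a,c])[:600],np.vstack([b,d])[:600]])[:600])
for n,i,box in(("scene",s,(150,235,175,255)),("top",t,(145,145,165,170))):
    x0,y0,x1,y1=box;q=i[y0:y1,x0:x1].astype(int);m=(q[...,2]>130)&(q[...,1]<80)&(q[...,0]<80);v,u=np.nonzero(m);print(n,m.sum(),u.mean()+x0,v.mean()+y0, u.min()+x0,u.max()+x0)
    print(atz(n,(u.mean()+x0,v.mean()+y0),.15))
for n,zz in((("top",(376,218)),.096),(("top",(322,230)),.06),(("top",(322,230)),.096),(("scene",(338,150)),.096),(("scene",(326,210)),.03)):print(n,atz(*n,zz))
E
```

```text
scene 46 159.45652173913044 242.04347826086956 156 163
[0.58011833 0.17251072 0.15      ]
top 27 153.0 158.48148148148147 151 156
[0.58169161 0.17345207 0.15      ]
('top', (376, 218)) [ 0.43828969 -0.34037653  0.096     ]
('top', (322, 230)) [ 0.41391837 -0.21819312  0.06      ]
('top', (322, 230)) [ 0.41266192 -0.21330955  0.096     ]
('scene', (338, 150)) [ 0.50991378 -0.41100093  0.096     ]
('scene', (326, 210)) [ 0.42999836 -0.23557473  0.03      ]
```

View pics/z.png

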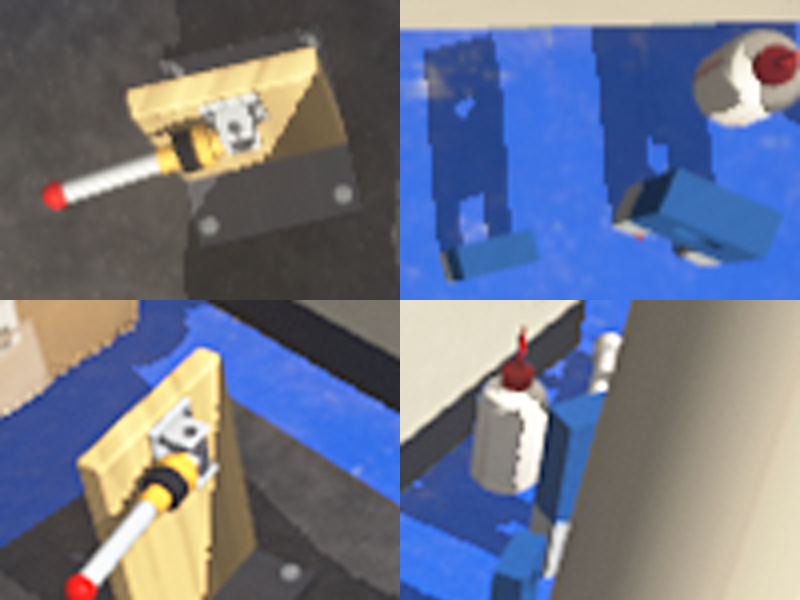

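```bash
cat >> h.py <<'E'
def rows(target,yaw=None,o=None):
    """total tool-axes shift (units) and turn about z (units) to target TCP, tool vertical"""
    o=o or get_obs();from scipy.spatial.transform import Rotation as Ro
    R=Ro.from_euler('xyz',o["orientation"],degrees=True)
    print("shift",np.round(R.inv().apply(np.array(target)-o["tcp_pos"])/.025,2),"yaw now",np.round(o["orientation"],2),end=' ')
    if yaw is not None:
        d=(yaw-o["orientation"][2]+180)%360-180;print("turn z units",round(-d/8,2))
E
python3 - <<'E'
from h import *
f=lambda x,y:(140+x/4,110+y/4)
P={k:atz("top",f(*v),.175) for k,v in dict(bl=(128,90),br=(312,45),fl=(135,115),fr=(320,72)).items()}
for k,v in P.items():print(k,v.round(4))
yv=P['bl']-P['br'];print(np.linalg.norm(yv),np.linalg.norm(P['fl']-P['fr']))
g=lambda x,y:(140+x/4,170+(y-300)/4)
for v in((80,462),(210,350)):print(atz("scene",g(*v),.175).round(4))
yv=yv+P['fl']-P['fr'];yv/=np.linalg.norm(yv);th=np.degrees(np.arctan2(-yv[0],yv[1]));print("yaw",th)
c=sum(P.values())/4;c[2]=0;x=np.array([yv[1],-yv[0],0])
o=c+yv*.015;print("board o",o);root=o-x*.025-yv*.015;print("root",root)
tip=np.array([.581,.173,0]);d=tip-root;d[2]=0;print(np.linalg.norm(d),"peg angle",np.degrees(np.arctan2(d@-x,d@yv)))
w=camera("wrist");cv2.imwrite("pics/w0.png",w);print([ (r["p"],r["uv"]) for r in outline_of("gauge","wrist")])
print(camera_model("wrist"))
h=lambda x,y:(300+(x-400)/4,165+y/4)
for z in(.07,.096,.13):
  print(z,[np.linalg.norm(atz("top",h(*a),z)-atz("top",h(*b),z)).round(4) for a,b in(((455,250),(530,230)),((463,282),(540,262)),((455,250),(463,282)),((680,170),(783,212)),((660,220),(760,262)))])
E
```

```text
bl [0.6346 0.1244 0.175 ]
br [0.6577 0.0206 0.175 ]
fl [0.6202 0.1204 0.175 ]
fr [0.6421 0.0162 0.175 ]
0.1063199393742666 0.10641046876098181
[0.6291 0.127  0.175 ]
[0.6464 0.0205 0.175 ]
yaw 12.224849752175631
board o [0.63547102 0.08505034 0.        ]
root [0.61421414 0.06509676 0.        ]
0.11289946142198955 peg angle 4.884255321429273
[]
{'intrinsics': array([[277.7468858 ,   0.        , 257.95041191],
       [  0.        , 277.7468858 , 185.49992463],
       [  0.        ,   0.        ,   1.        ]]), 'camera_from_world': array([[ 0.36963209, -0.92917753, -0.00111023, -0.52519137],
       [-0.89647415, -0.35693621,  0.26254646, -0.03589183],
       [-0.24434855, -0.09605031, -0.96491871,  0.38854864],
       [ 0.        ,  0.        ,  0.        ,  1.        ]])}
0.07 [np.float64(0.0468), np.float64(0.0478), np.float64(0.0197), np.float64(0.0657), np.float64(0.0639)]
0.096 [np.float64(0.0456), np.float64(0.0466), np.float64(0.0192), np.float64(0.064), np.float64(0.0622)]
0.13 [np.float64(0.044), np.float64(0.045), np.float64(0.0186), np.float64(0.0619), np.float64(0.0601)]
```

```bash
python3 - <<'E'
from h import *
rows((.42,0,.25),-73)
o=get_obs();o["tcp_pos"]=np.array([.42,0,.25]);rows((.6225,.156,.25),-73,o)
E
```

```text
shift [-14.8  -15.62  -0.45] yaw now [180.    -0.   -68.35] turn z units 0.58
shift [-2.81 -9.83 -0.  ] yaw now [180.    -0.   -68.35] turn z units 0.58
```

```bash
python3 -m inch '{"fingers":[1,1,1,1,1,1,1,1,1,1],"travel":[[-0.74,-0.78,-0.05],[-0.74,-0.78,-0.05],[-0.74,-0.78,-0.05],[-0.74,-0.78,-0.05],[-0.74,-0.78,-0.05],[-0.74,-0.78,-0.05],[-0.74,-0.78,-0.05],[-0.74,-0.78,-0.05],[-0.74,-0.78,0],[-0.74,-0.78,0]],"angular":[[0,0,0],[0,0,0],[0,0,0],[0,0,0],[0,0,0],[0,0,0],[0,0,0],[0,0,0],[0,0,0],[0,0,0]]}'
python3 -m inch '{"fingers":[1,1,1,1,1,1,1,1,1,1],"travel":[[-0.74,-0.78,0],[-0.74,-0.78,0],[-0.74,-0.78,0],[-0.74,-0.78,0],[-0.74,-0.78,0],[-0.74,-0.78,0],[-0.74,-0.78,0],[-0.74,-0.78,0],[-0.74,-0.78,0],[-0.74,-0.78,0]],"angular":[[0,0,0],[0,0,0],[0,0,0],[0,0,0],[0,0,0],[0,0,0],[0,0,0],[0,0,0],[0,0,0],[0,0,0]]}'
python3 -m inch '{"fingers":[1,1,1,1,1,1,1,1,1,1],"travel":[[-0.28,-0.98,0],[-0.28,-0.98,0],[-0.28,-0.98,0],[-0.28,-0.98,0],[-0.28,-0.98,0],[-0.28,-0.98,0],[-0.28,-0.98,0],[-0.28,-0.98,0],[-0.28,-0.98,0],[-0.28,-0.98,0]],"angular":[[0,0,0],[0,0,0],[0,0,0],[0,0,0],[0,0,0],[0,0,0],[0,0,0.3],[0,0,0.3],[0,0,0],[0,0,0]]}'
python3 - <<'E'
from h import *
rows((.6225,.156,.138),-73)
w=camera("wrist");m=camera_model("wrist");cv2.imwrite("pics/w1.png",w)
root=np.array([.614,.065,.15])
for n in("peg_tip","stop","board"):print(n,[(round(r["p"],2),np.round(r["uv"]),r["region"].sum()) for r in outline_of(n,"wrist")])
q=w.astype(int);k=((q[...,2]>130)&(q[...,1]<80)&(q[...,0]<80)).astype(np.uint8);n,l,s,c=cv2.connectedComponentsWithStats(k)
for i in range(1,n):
  if s[i,4]>30:print(s[i],c[i],atz("wrist",c[i],.15,m))
print(get_obs()["wrist_force"],proj("wrist",root,m))
E
```

```text
t: 1.9
tcp_pos: [0.307, -0.2431, 0.2489]
orientation: [-180.0, -0.0, -68.4]
wrist_force: [0.1, -0.0, 0.5]
opening: 0.0101
t: 2.9
tcp_pos: [0.42, 0.0009, 0.2489]
orientation: [-180.0, -0.0, -68.3]
wrist_force: [-0.1, -1.6, 0.2]
opening: 0.0008
t: 3.9
tcp_pos: [0.6254, 0.1516, 0.2486]
orientation: [180.0, -0.0, -73.1]
wrist_force: [0.2, 0.0, 0.0]
opening: 0.0005
shift [-0.2   0.06  4.42] yaw now [179.99  -0.   -73.15] turn z units -0.02
peg_tip [(0.61, array([300., 221.]), np.int64(953))]
stop [(0.79, array([311., 221.]), np.int64(578))]
board [(0.97, array([326., 179.]), np.int64(11713))]
[144 114   4   9  34] [145.5        118.23529412] [0.6577673  0.26208868 0.15      ]
[216 214  12  13 129] [221.86821705 219.94573643] [0.58707941 0.17594171 0.15      ]
[-1.00753136  0.22947235  0.34794457] [342.91586184 226.53376059]
```

View pics/w1.png

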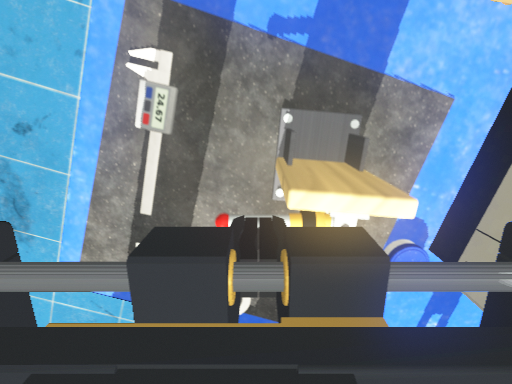

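```bash
python3 -m inch '{"fingers":[1,1,1,1,1,1,1,1,1,1],"travel":[[-0.04,0,0.8],[-0.04,0,0.9],[-0.04,0,0.9],[0,0,0.9],[0,0,0.9],[0,0,0],[0,0.3,0],[0,0.2,0],[0,0.1,0],[0,0,0]],"angular":[[0,0,0],[0,0,0],[0,0,0],[0,0,0],[0,0,0],[0,0,0],[0,0,0],[0,0,0],[0,0,0],[0,0,0]]}'
python3 - <<'E'
from h import *
o=get_obs();print(o["tcp_pos"],o["wrist_force"]);d=o["tcp_pos"]-[.614,.065,.15];print(np.hypot(*d[:2]),np.degrees(np.arctan2(d[1],d[0])))
E
```

```text
t: 5.1
tcp_pos: [0.6093, 0.1493, 0.1398]
orientation: [-179.9, -0.0, -73.2]
wrist_force: [0.3, -0.2, -0.0]
opening: 0.0005
[0.60934741 0.14929394 0.13978739] [ 0.30456846 -0.21749452 -0.00540493]
0.08442224006753517 93.15922261935957
```

```bash
python3 -m inch '{"fingers":[1,1,1,1,1,1,1,1,1,1],"travel":[[-0.04,0.35,0],[-0.04,0.35,0],[-0.04,0.35,0],[-0.04,0.35,0],[-0.04,0.35,0],[-0.04,0.35,0],[-0.04,0.35,0],[-0.04,0.35,0],[-0.04,0.35,0],[-0.04,0.35,0]],"angular":[[0,0,-0.75],[0,0,-0.75],[0,0,-0.75],[0,0,-0.75],[0,0,-0.75],[0,0,-0.75],[0,0,-0.75],[0,0,-0.75],[0,0,-0.75],[0,0,-0.75]]}'
python3 - <<'E'
from h import *
o=get_obs();print(o["tcp_pos"],o["wrist_force"]);d=o["tcp_pos"]-[.614,.065,.15];print(np.hypot(*d[:2]),np.degrees(np.arctan2(d[1],d[0])))
t=camera("top");cv2.imwrite("pics/t2.png",t)
q=t.astype(int);k=((q[...,2]>130)&(q[...,1]<80)&(q[...,0]<80)).astype(np.uint8);n,l,s,c=cv2.connectedComponentsWithStats(k)
for i in range(1,n):
  if s[i,4]>8:print(s[i],c[i],atz("top",c[i],.15))
E
```

```text
t: 6.1
tcp_pos: [0.5421, 0.0992, 0.1392]
orientation: [-179.9, 0.0, -12.9]
wrist_force: [-1.8, 5.8, 1.0]
opening: 0.0001
[0.54206762 0.09916866 0.1391665 ] [-1.75548781  5.84337715  0.95745801]
0.07963519705397412 154.5917751814094
[92 25  9  5 30] [96.23333333 27.03333333] [0.90492707 0.3130294  0.15      ]
[402 108   8  11  70] [405.14285714 113.4       ] [ 0.67199457 -0.40436191  0.15      ]
[389 177  10   9  64] [393.078125 181.078125] [ 0.51689201 -0.36836105  0.15      ]
```

```bash
python3 -m inch '{"fingers":[1,1,1,1,1,1],"travel":[[-0.05,0.34,0],[-0.05,0.34,0],[-0.05,0.34,0],[-0.03,0.17,0],[-0.02,0.11,0],[0,0,0]],"angular":[[0,0,-0.75],[0,0,-0.75],[0,0,-0.75],[0,0,-0.4],[0,0,-0.25],[0,0,0]]}'
python3 - <<'E'
from h import *
o=get_obs();print(o["tcp_pos"],o["wrist_force"]);d=o["tcp_pos"]-[.614,.065,.15];print(np.hypot(*d[:2]),np.degrees(np.arctan2(d[1],d[0])))
E
```

```text
t: 6.75
tcp_pos: [0.5355, 0.0673, 0.1391]
orientation: [-179.9, -0.1, 10.0]
wrist_force: [0.8, 5.2, -0.2]
opening: 0.0002
[0.53549027 0.06730351 0.13913834] [ 0.76816022  5.16046336 -0.16186123]
0.07854351499496047 178.31940118992787
```

```bash
python3 -m inch '{"fingers":[1,1,1],"travel":[[0,0.1,0],[0,0.1,0],[0,0,0]],"angular":[[0,0,-0.2],[0,0,0],[0,0,0]]}';python3 -m inch '{"fingers":[1,1],"travel":[[0,0.1,0],[0,0,0]],"angular":[[0,0,0],[0,0,0]]}'
```

```text
t: 7.05
tcp_pos: [0.5354, 0.0663, 0.1391]
orientation: [-179.5, -0.0, 11.6]
wrist_force: [-3.3, 27.6, 3.8]
opening: 0.0007
t: 7.25
tcp_pos: [0.5355, 0.0659, 0.1391]
orientation: [-179.3, -0.0, 11.6]
wrist_force: [-4.4, 39.0, 6.1]
opening: 0.0004
```

```bash
python3 -m inch '{"fingers":[1,1],"travel":[[0,0.1,0],[0,0,0]],"angular":[[0,0,0],[0,0,0]]}'
```

```text
t: 7.45
tcp_pos: [0.5355, 0.0656, 0.1392]
orientation: [-179.1, -0.0, 11.6]
wrist_force: [-6.8, 50.3, 7.8]
opening: 0.0002
```

```bash
python3 -m inch '{"fingers":[1,1,1,0,0,0,0,0,0],"travel":[[0,-0.6,0],[0,-0.8,0],[0,-0.4,-0.2],[0,0,-0.9],[0,0,-0.9],[0,0,-0.9],[0,0,-0.9],[0.3,0.3,-0.9],[0,0,0]],"angular":[[0,0,0],[0,0,0],[0,0,0],[0,0,0],[0,0,0],[0,0,0],[0,0,0],[0,0,0],[0,0,0]]}'
python3 - <<'E'
from h import *
o=get_obs();print(o["tcp_pos"],o["wrist_force"])
m=camera_model("wrist");w=camera("wrist");cv2.imwrite("pics/w2.png",w);t=camera("top");s=camera("scene")
for c,i in(("wrist",w),("top",t),("scene",s)):
  mm=m if c=="wrist" else None
  print(c,[(n,round(r["p"],2),np.round(r["uv"]),r["region"].sum()) for n in("peg_tip","stop","gauge") for r in outline_of(n,c)[:2]])
  q=i.astype(int);k=((q[...,2]>130)&(q[...,1]<80)&(q[...,0]<80)).astype(np.uint8);n,l,st,cc=cv2.connectedComponentsWithStats(k)
  for j in range(1,n):
    if st[j,4]>8:
      P=atz(c,cc[j],.15,mm)
      if np.hypot(P[0]-.507,P[1]-.042)<.05:print(st[j],cc[j],P)
cr=lambda i,x,y,w,h,k:cv2.resize(i[y:y+h,x:x+w],(w*k,h*k),interpolation=cv2.INTER_CUBIC)
cv2.imwrite("pics/c2.png",np.vstack([np.hstack([cr(s,130,170,128,96,3),cr(t,150,110,128,96,3)])]))
E
```

```text
t: 8.35
tcp_pos: [0.5385, 0.0943, 0.2594]
orientation: [179.9, -0.3, 11.6]
wrist_force: [0.7, -0.6, -0.4]
opening: 0.0462
[0.53850162 0.09431263 0.2593681 ] [ 0.71003301 -0.64363664 -0.39834343]
wrist [('peg_tip', 0.61, array([273., 223.]), np.int64(1305)), ('stop', 0.92, array([293., 226.]), np.int64(439))]
[217 217   4  16  46] [218.32608696 224.32608696] [0.5099131 0.0456586 0.15     ]
top [('peg_tip', 0.84, array([207., 160.]), np.int64(340)), ('stop', 0.51, array([202., 157.]), np.int64(147)), ('gauge', 0.88, array([376., 220.]), np.int64(670)), ('gauge', 0.21, array([204., 163.]), np.int64(343))]
[207 187   6   7  34] [209.5        190.17647059] [0.50551545 0.04398797 0.15      ]
scene [('peg_tip', 0.55, array([203., 217.]), np.int64(352)), ('stop', 0.64, array([197., 208.]), np.int64(151))]
[227 220   7   8  43] [230.30232558 223.74418605] [0.50518264 0.04342485 0.15      ]
```

View pics/c2.png

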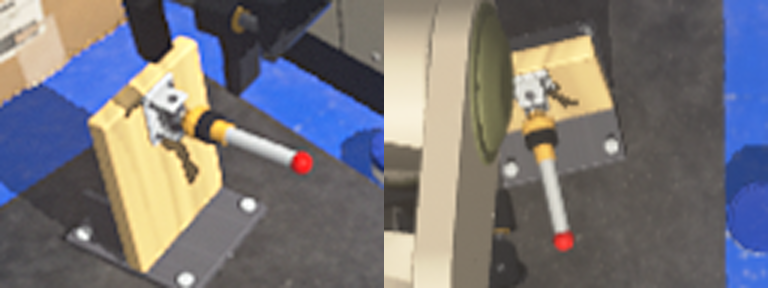

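```bash
python3 - <<'E'
from h import *
rows((.33,-.20,.28),-75)
h=lambda x,y:(300+(x-400)/4,165+y/4)
a,b,c,d=[atz("top",h(*p),.096) for p in((455,250),(530,230),(463,282),(540,262))]
print((a+b+c+d)/4,[np.degrees(np.arctan2(*(q-p)[1::-1])) for p,q in((a,b),(c,d))])
for z in(.096,.13):
  P=[atz("top",h(*p),z) for p in((680,170),(783,212),(660,220),(760,262))];print(np.round(P,3))
E
```

```text
shift [-10.49   9.89  -0.95] yaw now [-1.800e+02  1.000e-02  1.165e+01] turn z units 10.83
[ 0.41491152 -0.21864889  0.096     ] [np.float64(-76.2096570837575), np.float64(-76.57769482809323)]
[[ 0.463 -0.328  0.096]
 [ 0.437 -0.386  0.096]
 [ 0.434 -0.315  0.096]
 [ 0.408 -0.371  0.096]]
[[ 0.46  -0.319  0.13 ]
 [ 0.435 -0.376  0.13 ]
 [ 0.432 -0.307  0.13 ]
 [ 0.407 -0.361  0.13 ]]
```

```bash
python3 -m inch '{"fingers":[0,0,0,0,0,0,0,0,0,0],"travel":[[-1,0.95,-0.1],[-1,0.95,-0.1],[-1,0.95,-0.1],[-1,0.95,-0.1],[-1,0.95,-0.1],[-1,0.95,-0.1],[-1,0.95,-0.1],[-1,0.95,-0.1],[-1,0.95,-0.1],[-1,0.95,0]],"angular":[[0,0,0],[0,0,0],[0,0,0],[0,0,0],[0,0,0],[0,0,0],[0,0,0],[0,0,0],[0,0,0],[0,0,0]]}'
python3 -m inch '{"fingers":[0,0,0,0,0,0,0,0,0,0],"travel":[[-0.4,0.3,0],[0,0,0],[0,0,0],[0,0,0],[0,0,0],[0,0,0],[0,0,0],[0,0,0],[0,0,0],[0,0,0]],"angular":[[0,0,1],[0,0,1],[0,0,1],[0,0,1],[0,0,1],[0,0,1],[0,0,1],[0,0,1],[0,0,1],[0,0,1]]}'
python3 -m inch '{"fingers":[0,0],"travel":[[0,0,0],[0,0,0]],"angular":[[0,0,1],[0,0,0]]}'
python3 - <<'E'
from h import *
m=camera_model("wrist");w=camera("wrist");cv2.imwrite("pics/w3.png",w)
print([(n,round(r["p"],2),np.round(r["uv"]),r["region"].sum()) for n in("gauge","gauge_hole") for r in outline_of(n,"wrist")[:3]])
s=camera("scene");cv2.imwrite("pics/s3.png",s)
q=lambda z:[proj("wrist",(.415,-.2186,z),m)]
print(q(.096))
E
```

```text
t: 9.95
tcp_pos: [0.3391, -0.1891, 0.2791]
orientation: [179.9, -0.0, 11.7]
wrist_force: [0.4, -1.3, -0.3]
opening: 0.0885
t: 10.95
tcp_pos: [0.3317, -0.1974, 0.2788]
orientation: [-180.0, -0.0, -68.7]
wrist_force: [-0.1, 0.3, -0.7]
opening: 0.0881
t: 11.15
tcp_pos: [0.3317, -0.1975, 0.2788]
orientation: [-180.0, -0.0, -76.4]
wrist_force: [0.8, 0.5, -1.0]
opening: 0.0883
[('gauge', 0.88, array([402., 106.]), np.int64(3874)), ('gauge', 0.57, array([290., 100.]), np.int64(771)), ('gauge', 0.52, array([443.,  44.]), np.int64(3069)), ('gauge_hole', 0.88, array([293.,  97.]), np.int64(810)), ('gauge_hole', 0.67, array([401., 108.]), np.int64(3891))]
[array([293.31432534, 102.46827972])]
```

View pics/w3.png

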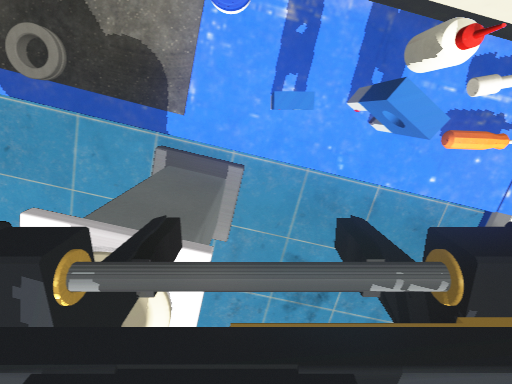

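```bash
python3 - <<'E'
import cv2
w=cv2.imread("pics/w3.png");cv2.imwrite("pics/w3c.png",cv2.resize(w[65:145,260:460],None,fx=4,fy=4,interpolation=cv2.INTER_CUBIC))
E
```

```text
(no output)
```

View pics/w3c.png

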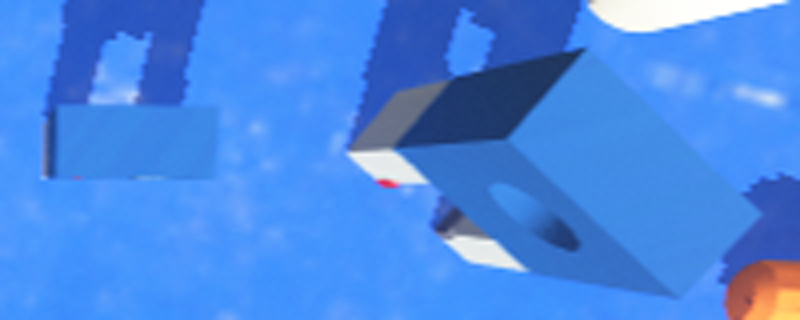

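```bash
python3 - <<'E'
from h import *
m=camera_model("wrist");f=lambda p:(260+p[0]/4,65+p[1]/4);h=lambda p:(300+(p[0]-400)/4,165+p[1]/4)
for a,b in(((585,48),(680,170)),((760,213),(783,212)),((680,297),(760,262)),((510,138),(660,220))):print(tri([ray("wrist",f(a),m),ray("top",h(b))]).round(3))
P=[atz("wrist",f(p),.096,m) for p in((55,105),(217,107),(217,179),(57,178))];print(np.round(P,4))
c=sum(P)/4;print(c,[np.linalg.norm(P[i]-P[i-1]).round(4) for i in range(4)],[np.degrees(np.arctan2(*(q-p)[1::-1])) for p,q in((P[0],P[1]),(P[3],P[2]))])
rows((c[0],c[1],.12),-76.5)
E
```

```text
[ 0.462 -0.319  0.128]
[ 0.436 -0.376  0.129]
[ 0.409 -0.359  0.138]
[ 0.434 -0.302  0.142]
[[ 0.4214 -0.1937  0.096 ]
 [ 0.4318 -0.2379  0.096 ]
 [ 0.4131 -0.2436  0.096 ]
 [ 0.4025 -0.1993  0.096 ]]
[ 0.41720195 -0.21861128  0.096     ] [np.float64(0.0197), np.float64(0.0454), np.float64(0.0195), np.float64(0.0455)] [np.float64(-76.82462958306435), np.float64(-76.49514822070904)]
shift [ 1.64 -3.12  6.35] yaw now [-180.    -0.   -76.2] turn z units 0.04
```

```bash
python3 -m inch '{"fingers":[0,0,0,0,0,0,0,0,0,0],"travel":[[0.3,-0.75,0],[0.3,-0.75,0],[0.3,-0.75,0],[0.39,-0.82,0],[0,0,1],[0,0,1],[0,0,1],[0,0,1],[0,0,1],[0,0,0]],"angular":[[0,0,0],[0,0,0],[0,0,0],[0,0,0],[0,0,0],[0,0,0],[0,0,0],[0,0,0],[0,0,0],[0,0,0]]}'
python3 -m inch '{"fingers":[0,0,0,0,0,0,0,0],"travel":[[0,0,0.6],[0,0,0.6],[0,0,0.6],[0,0,0.6],[0,0,0.5],[0,0,0.4],[0,0,0.2],[0,0,0]],"angular":[[0,0,0],[0,0,0],[0,0,0],[0,0,0],[0,0,0],[0,0,0],[0,0,0],[0,0,0]]}'
python3 - <<'E'
from h import *
rows((.414,-.2106,.067),-76.6)
print(get_obs()["wrist_force"])
s=camera("scene");cv2.imwrite("pics/s4.png",cv2.resize(s[100:260,240:440],None,fx=3,fy=3))
t=camera("top");print([(r["p"],r["uv"]) for r in outline_of("gauge","top")])
E
```

```text
t: 12.35
tcp_pos: [0.4128, -0.2098, 0.1514]
orientation: [179.8, 0.3, -76.3]
wrist_force: [0.6, -0.4, 0.4]
opening: 0.0878
t: 13.15
tcp_pos: [0.414, -0.2108, 0.0663]
orientation: [180.0, 0.0, -76.3]
wrist_force: [-0.2, -0.1, -0.1]
opening: 0.0883
shift [-0.01 -0.   -0.03] yaw now [ 1.7999e+02  1.0000e-02 -7.6330e+01] turn z units 0.03
[-0.17497008 -0.05768236 -0.09760837]
[(0.93, [381.1, 217.0]), (0.36, [203.2, 162.8])]
```

```bash
python3 -m inch '{"fingers":[0.3,0.36,0.4,0.44,0.48,1,1,1,1],"travel":[[0,0,0],[0,0,0],[0,0,0],[0,0,0],[0,0,0],[0,0,0],[0,0,0],[0,0,0],[0,0,0]],"angular":[[0,0,0],[0,0,0],[0,0,0],[0,0,0],[0,0,0],[0,0,0],[0,0,0],[0,0,0],[0,0,0]]}'
python3 -m inch '{"fingers":[1,1,1,1,1,1,1,1,1,1],"travel":[[0,0,-0.2],[0,0,-0.4],[0,0,-0.8],[0,0,-1],[0,0,-1],[0,0,-1],[0,0,-1],[0,0,-1],[0,0,-1],[0,0,0]],"angular":[[0,0,0],[0,0,0],[0,0,0],[0,0,0],[0,0,0],[0,0,0],[0,0,0],[0,0,0],[0,0,0],[0,0,0]]}'
python3 - <<'E'
from h import *
o=get_obs();print(o["wrist_force"],o["opening"])
t=camera("top");s=camera("scene")
cv2.imwrite("pics/t5.png",np.vstack([cv2.resize(s[100:250,300:512],None,fx=2,fy=2),cv2.resize(t[150:300,300:512],None,fx=2,fy=2)]))
E
```

```text
t: 14.2
tcp_pos: [0.414, -0.2108, 0.0664]
orientation: [-180.0, -0.0, -76.4]
wrist_force: [0.2, 0.2, 3.3]
opening: 0.047
t: 15.2
tcp_pos: [0.4145, -0.2111, 0.2541]
orientation: [-179.8, -0.3, -76.3]
wrist_force: [0.5, -0.3, -3.3]
opening: 0.0472
[ 0.48004148 -0.34978181 -3.27119082] 0.047162880768523555
```

View pics/t5.png

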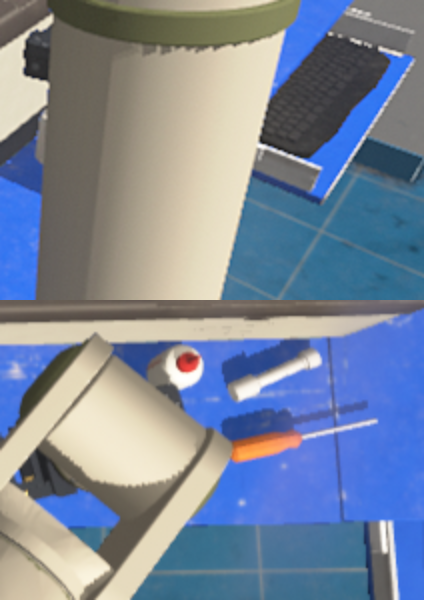

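```bash
python3 - <<'E'
from h import *
u=np.array([-.976,-.216]);tip=np.array([.5055,.0437])
p=tip+.06*u;print(p);rows((*p,.20),-77.5)
E
```

```text
[0.44694 0.03074]
shift [-9.05 -3.57  2.03] yaw now [ 1.7998e+02  4.0000e-02 -7.6350e+01] turn z units 0.14
```

```bash
python3 -m inch '{"fingers":[1,1,1,1,1,1,1,1,1,1],"travel":[[-0.5,-0.2,0],[-0.9,-0.36,0],[-0.95,-0.37,0],[-0.95,-0.37,0.2],[-0.95,-0.37,0.2],[-0.95,-0.37,0.2],[-0.95,-0.37,0.3],[-0.95,-0.37,0.3],[-0.95,-0.37,0.3],[-0.9,-0.36,0.3]],"angular":[[0,0,0.14],[0,0,0],[0,0,0],[0,0,0],[0,0,0],[0,0,0],[0,0,0],[0,0,0],[0,0,0],[0,0,0]]}'
python3 -m inch '{"fingers":[1,1,1,1],"travel":[[0,0,0.8],[0,0,0.8],[0,0,0.5],[0,0,0]],"angular":[[0,0,0],[0,0,0],[0,0,0],[0,0,0]]}'
python3 - <<'E'
from h import *
u=np.array([-.976,-.216]);tip=np.array([.5055,.0437])
rows((*(tip+.06*u),.1444),-77.5);print(get_obs()["wrist_force"])
m=camera_model("wrist");w=camera("wrist");s=camera("scene");t=camera("top")
cr=lambda i,x,y,w,h,k:cv2.resize(i[y:y+h,x:x+w],(w*k,h*k),interpolation=cv2.INTER_CUBIC)
cv2.imwrite("pics/c6.png",np.hstack([cr(s,170,150,132,132,3),cr(w,190,150,132,132,3)]))
for c,i in(("wrist",w),("top",t),("scene",s)):
  q=i.astype(int);k=((q[...,2]>130)&(q[...,1]<80)&(q[...,0]<80)).astype(np.uint8);n,l,st,cc=cv2.connectedComponentsWithStats(k)
  mm=m if c=="wrist" else None
  for j in range(1,n):
    if st[j,4]>8:
      P=atz(c,cc[j],.15,mm)
      if np.hypot(P[0]-.507,P[1]-.042)<.05:print(c,st[j],cc[j],P)
E
```

```text
t: 16.3
tcp_pos: [0.4499, 0.0281, 0.2043]
orientation: [179.8, 0.1, -77.5]
wrist_force: [0.2, -0.3, -2.4]
opening: 0.0471
t: 16.7
tcp_pos: [0.449, 0.0272, 0.151]
orientation: [179.7, 0.1, -77.5]
wrist_force: [0.8, -0.7, -3.0]
opening: 0.0469
shift [-0.16  0.05  0.27] yaw now [ 1.7968e+02  1.4000e-01 -7.7470e+01] turn z units 0.0
[ 0.76521782 -0.72266458 -3.04329381]
wrist [236 114  30  25 425] [249.93882353 123.32      ] [0.50795532 0.04417049 0.15      ]
wrist [252 184   5  13  33] [254.96969697 189.06060606] [0.47423595 0.03410956 0.15      ]
```

View pics/c6.png

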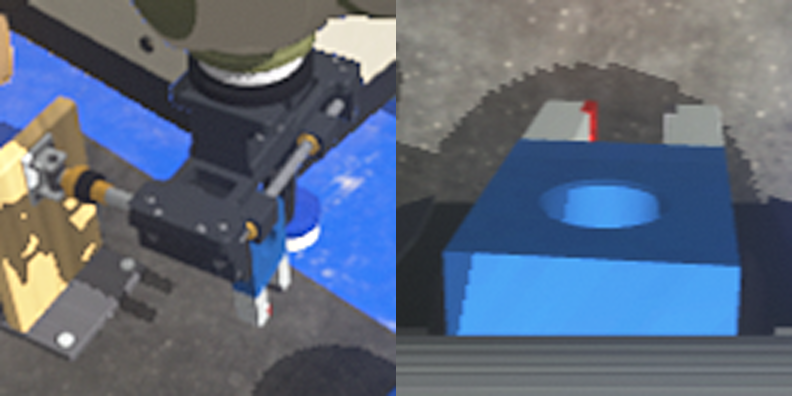

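```bash
python3 - <<'E'
from h import *
from scipy.spatial.transform import Rotation as Ro
m=camera_model("wrist");K=np.array(m["intrinsics"]);T=np.array(m["camera_from_world"])
ob=np.array([(-23,0),(23,0),(-23,60),(23,60),(0,24),(-23,96),(23,96)],float)
ob=np.c_[ob/1000,np.zeros(7)]
im=np.array([(443,252),(740,265),(525,140),(720,148),(600,205),(545,100),(720,105)],float);im=np.c_[190+(im[:,0]-396)/3,150+im[:,1]/3]
for sel in(range(7),range(5),[0,1,2,3]):
  sel=list(sel);ok,r,t=cv2.solvePnP(ob[sel],im[sel],K,None)
  pr=cv2.projectPoints(ob[sel],r,t,K,None)[0][:,0]
  R=T[:3,:3].T@cv2.Rodrigues(r)[0];o=get_obs();Rt=Ro.from_euler('xyz',o["orientation"],degrees=True).as_matrix()
  H=T[:3,:3].T@(cv2.Rodrigues(r)[0]@np.array([0,.024,0])+t[:,0]-T[:3,3])
  print(np.abs(pr-im[sel]).max().round(2),"axes in tool (cols X,Y,Z)\n",(Rt.T@R).round(3),"hole in tool mm",(Rt.T@(H-o["tcp_pos"])*1000).round(1))
E
```

```text
1.8 axes in tool (cols X,Y,Z)
 [[ 0.994  0.106 -0.   ]
 [-0.001  0.004 -1.   ]
 [-0.106  0.994  0.004]] hole in tool mm [  1.1 -10.8  -2.2]
1.75 axes in tool (cols X,Y,Z)
 [[ 0.994  0.107 -0.   ]
 [-0.001  0.008 -1.   ]
 [-0.107  0.994  0.009]] hole in tool mm [  1.1 -10.6  -2. ]
1.5 axes in tool (cols X,Y,Z)
 [[ 0.994  0.107  0.   ]
 [-0.001  0.008 -1.   ]
 [-0.107  0.994  0.008]] hole in tool mm [  1.3 -10.8  -2. ]
```

```bash
python3 -m inch '{"fingers":[1,1,1,1],"travel":[[-0.2,0,0.12],[0,0,0],[0,0,0],[0,0,0]],"angular":[[0,0,0],[0,-0.76,0],[0,0,0],[0,0,0]]}'
cat >> h.py <<'E'
def red(c,i,m=None,near=(.507,.043),r=.05):
  q=i.astype(int);k=((q[...,2]>130)&(q[...,1]<80)&(q[...,0]<80)).astype(np.uint8);n,l,st,cc=cv2.connectedComponentsWithStats(k)
  return [(st[j],cc[j].round(1),atz(c,cc[j],.15,m).round(4)) for j in range(1,n) if st[j,4]>8 and np.hypot(*(atz(c,cc[j],.15,m)[:2]-near))<r]
E
python3 - <<'E'
from h import *
o=get_obs();print(o["tcp_pos"],o["orientation"])
m=camera_model("wrist");w=camera("wrist");print(red("wrist",w,m))
cv2.imwrite("pics/c7.png",cv2.resize(w[90:240,170:345],None,fx=4,fy=4,interpolation=cv2.INTER_CUBIC))
E
```

```text
t: 17.25
tcp_pos: [0.4497, 0.0314, 0.1508]
orientation: [-180.0, 5.9, -77.5]
wrist_force: [0.6, -0.2, -1.8]
opening: 0.047
[0.44971098 0.03136133 0.15081198] [-179.9983342     5.93728775  -77.53504425]
[(array([243, 117,  30,  25, 351], dtype=int32), array([257.4, 125.9]), array([0.5083, 0.0443, 0.15  ])), (array([252, 184,   5,  13,  34], dtype=int32), array([255. , 188.9]), array([0.475 , 0.0382, 0.15  ]))]
```

View pics/c7.png

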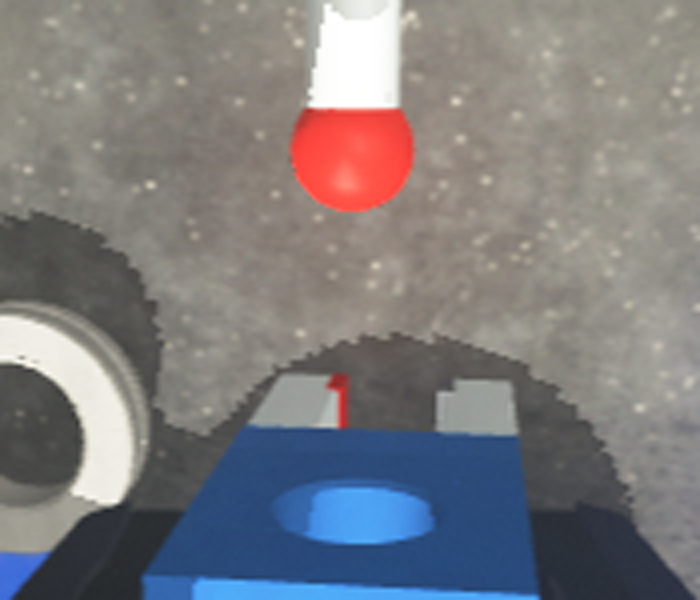

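```bash
python3 - <<'E'
from h import *
m=camera_model("wrist");K=np.array(m["intrinsics"]);T=np.array(m["camera_from_world"]);R0=T[:3,:3].T
ob=np.array([(-23,0),(23,0),(-23,60),(23,60),(0,24),(-23,96),(23,96)],float);ob=np.c_[ob/1000,np.zeros(7)]
im=np.array([(145,577),(538,598),(247,428),(520,436),(354,512),(278,375),(517,380)],float);im=np.c_[170+im[:,0]/4,90+im[:,1]/4]
ok,r,t=cv2.solvePnP(ob,im,K,None);print(np.abs(cv2.projectPoints(ob,r,t,K,None)[0][:,0]-im).max())
Rg=R0@cv2.Rodrigues(r)[0];H=R0@(cv2.Rodrigues(r)[0]@np.array([0,.024,0])+t[:,0]-T[:3,3])
print("gauge axes world\n",Rg.round(3),"hole",H.round(4),"tcp",get_obs()["tcp_pos"].round(4))
bw=(170+352/4-.1,90+150/4)
B=tri([ray("wrist",bw,m),ray("top",(209.5,190.18)),ray("scene",(230.3,223.74))]);print("ball",B.round(4),[proj(c,B,mm).round(1) for c,mm in(("wrist",m),("top",None),("scene",None))])
B2=atz("wrist",bw,.15,m);C=ray("wrist",bw,m)[0];print("range",np.linalg.norm(B2-C),.016*277.7/30.3)
tx=np.array([np.cos(np.radians(-77.5)),np.sin(np.radians(-77.5)),0])
for b in(B,B2):print("lateral mm (tool x horiz) ball-hole",(b-H)@tx*1000,"z",(b-H)[2]*1000,"along",np.linalg.norm((b-H)[:2])*1000)
E
```

```text
1.0613497349511931
gauge axes world
 [[ 0.218 -0.003  0.976]
 [-0.976 -0.007  0.218]
 [ 0.006 -1.    -0.004]] hole [0.4608 0.0324 0.1542] tcp [0.4496 0.0316 0.1508]
ball [0.5062 0.0438 0.1493] [array([258.2, 129.9]), array([209.6, 189.9]), array([229.9, 223.9])]
range 0.14612393438914084 0.14664026402640265
lateral mm (tool x horiz) ball-hole -1.2952613187040898 z -4.944763888584308 along 46.78120310290776
lateral mm (tool x horiz) ball-hole -1.3987618494725618 z -4.215321378187836 along 48.046417828906385
```

```bash
python3 -m inch '{"fingers":[1,1,1,1,1,1],"travel":[[-0.04,0,0.16],[0,0,0],[0,-0.4,0],[0,-0.5,0],[0,-0.3,0],[0,0,0]],"angular":[[0,0,0],[0,0,0],[0,0,0],[0,0,0],[0,0,0],[0,0,0]]}'
python3 - <<'E'
from h import *
o=get_obs();print(o["tcp_pos"],o["orientation"],o["wrist_force"])
m=camera_model("wrist");w=camera("wrist");print(red("wrist",w,m))
cv2.imwrite("pics/c8.png",cv2.resize(w[110:260,170:345],None,fx=4,fy=4,interpolation=cv2.INTER_CUBIC))
E
```

```text
t: 17.9
tcp_pos: [0.4795, 0.0398, 0.1467]
orientation: [-180.0, 6.1, -77.4]
wrist_force: [0.8, 0.6, -2.3]
opening: 0.0472
[0.47947293 0.03978476 0.14671496] [-179.98653859    6.06651909  -77.44488986] [ 0.81667579  0.59493844 -2.26932931]
[(array([246, 178,  29,  24, 522], dtype=int32), array([260.1, 189.4]), array([0.5064, 0.0438, 0.15  ]))]
```

View pics/c8.png

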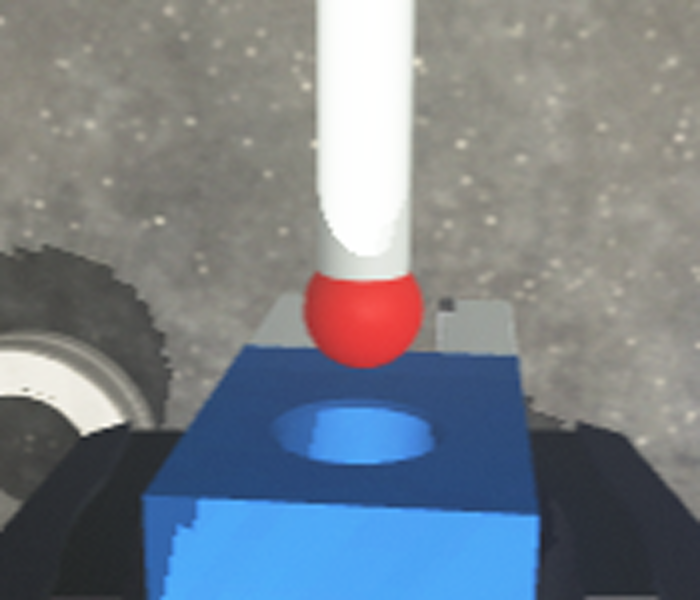

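```bash
python3 -m inch '{"fingers":[1,1,1,1],"travel":[[0,-0.25,0],[0,-0.25,0],[0,-0.2,0],[0,0,0]],"angular":[[0,0,0],[0,0,0],[0,0,0],[0,0,0]]}'
python3 -m inch '{"fingers":[1,1,1],"travel":[[0,-0.2,0],[0,-0.2,0],[0,0,0]],"angular":[[0,0,0],[0,0,0],[0,0,0]]}'
```

```text
t: 18.35
tcp_pos: [0.4963, 0.0434, 0.1468]
orientation: [-180.0, 6.1, -77.5]
wrist_force: [-0.1, -0.4, -2.2]
opening: 0.0471
t: 18.65
tcp_pos: [0.506, 0.0456, 0.1468]
orientation: [-180.0, 6.1, -77.5]
wrist_force: [-0.0, -0.6, -2.7]
opening: 0.0475
```

```bash
for i in 1; do python3 -m inch '{"fingers":[1,1,1,1],"travel":[[0,-0.1,0],[0,-0.06,0],[0,0,0],[0,0,0]],"angular":[[0,0,0],[0,0,0],[0,0,0],[0,0,0]]}'; done
python3 -m inch '{"fingers":[1,1,1,1],"travel":[[0,-0.06,0],[0,-0.04,0],[0,0,0],[0,0,0]],"angular":[[0,0,0],[0,0,0],[0,0,0],[0,0,0]]}'
```

```text
t: 19.05
tcp_pos: [0.5093, 0.0464, 0.1468]
orientation: [180.0, 6.1, -77.5]
wrist_force: [-0.3, 0.2, -3.2]
opening: 0.047
t: 19.45
tcp_pos: [0.5118, 0.047, 0.1468]
orientation: [180.0, 6.1, -77.5]
wrist_force: [-0.3, 0.3, -2.8]
opening: 0.0471
```

```bash
python3 -m inch '{"fingers":[1,1,1,1],"travel":[[0,-0.06,0],[0,-0.04,0],[0,0,0],[0,0,0]],"angular":[[0,0,0],[0,0,0],[0,0,0],[0,0,0]]}'
```

```text
t: 19.85
tcp_pos: [0.5143, 0.0475, 0.1468]
orientation: [180.0, 6.1, -77.5]
wrist_force: [-0.1, 0.0, -2.4]
opening: 0.0473
```

```bash
python3 -m inch '{"fingers":[1,1,1,1],"travel":[[0,-0.06,0],[0,-0.04,0],[0,0,0],[0,0,0]],"angular":[[0,0,0],[0,0,0],[0,0,0],[0,0,0]]}'
```

```text
t: 20.25
tcp_pos: [0.5167, 0.048, 0.1468]
orientation: [180.0, 6.1, -77.5]
wrist_force: [-0.2, -0.3, -2.9]
opening: 0.0471
```

```bash
python3 -m inch '{"fingers":[1,1,1,1],"travel":[[0,-0.06,0],[0,-0.04,0],[0,0,0],[0,0,0]],"angular":[[0,0,0],[0,0,0],[0,0,0],[0,0,0]]}'
```

```text
t: 20.65
tcp_pos: [0.5192, 0.0486, 0.1469]
orientation: [-180.0, 6.1, -77.5]
wrist_force: [0.1, -0.6, -2.6]
opening: 0.0472
```

```bash
python3 -m inch '{"fingers":[1,1,1,1],"travel":[[0.01,0,0.08],[0.005,0,0.06],[0,0,0],[0,0,0]],"angular":[[0,0,0],[0,0,0],[0,0,0],[0,0,0]]}';python3 -m inch '{"fingers":[1,1,1],"travel":[[0,0,0.03],[0,0,0],[0,0,0]],"angular":[[0,0,0],[0,0,0],[0,0,0]]}'
```

```text
t: 21.05
tcp_pos: [0.5191, 0.0486, 0.1433]
orientation: [180.0, 6.1, -77.5]
wrist_force: [-0.8, -0.5, -2.8]
opening: 0.0469
t: 21.35
tcp_pos: [0.5191, 0.0487, 0.1426]
orientation: [-180.0, 6.1, -77.5]
wrist_force: [-0.5, 0.5, -2.8]
opening: 0.0473
```

```bash
python3 -m inch '{"fingers":[1,1,1],"travel":[[0,0,0.02],[0,0,0],[0,0,0]],"angular":[[0,0,0],[0,0,0],[0,0,0]]}'
```

```text
t: 21.65
tcp_pos: [0.5191, 0.0487, 0.1421]
orientation: [180.0, 6.1, -77.5]
wrist_force: [0.1, 0.1, -2.5]
opening: 0.047
```

```bash
python3 -m inch '{"fingers":[1,1,1],"travel":[[0,0,0.02],[0,0,0],[0,0,0]],"angular":[[0,0,0],[0,0,0],[0,0,0]]}'
```

```text
t: 21.95
tcp_pos: [0.5191, 0.0488, 0.1416]
orientation: [-180.0, 6.1, -77.5]
wrist_force: [1.3, -0.5, -2.7]
opening: 0.0469
```

```bash
python3 -m inch '{"fingers":[1,1,1],"travel":[[0,0,0.02],[0,0,0],[0,0,0]],"angular":[[0,0,0],[0,0,0],[0,0,0]]}'
```

```text
t: 22.25
tcp_pos: [0.5191, 0.0488, 0.1411]
orientation: [-180.0, 6.1, -77.5]
wrist_force: [-1.1, -0.4, -1.5]
opening: 0.047
```

```bash
python3 -m inch '{"fingers":[1,1,1],"travel":[[0,0,0.02],[0,0,0],[0,0,0]],"angular":[[0,0,0],[0,0,0],[0,0,0]]}'
```

```text
t: 22.55
tcp_pos: [0.5192, 0.0488, 0.1407]
orientation: [-180.0, 6.1, -77.5]
wrist_force: [-1.0, -0.7, -1.6]
opening: 0.0472
```

```bash
python3 -m inch '{"fingers":[1,1,1],"travel":[[0,0,0.02],[0,0,0],[0,0,0]],"angular":[[0,0,0],[0,0,0],[0,0,0]]}'
```

```text
t: 22.85
tcp_pos: [0.5192, 0.0488, 0.1403]
orientation: [-180.0, 6.1, -77.5]
wrist_force: [-0.1, -0.1, 1.9]
opening: 0.0474
```

```bash
python3 -m inch '{"fingers":[1,1,1,1],"travel":[[0,0,-0.02],[0,-0.04,0],[0,-0.04,0],[0,0,0]],"angular":[[0,0,0],[0,0,0],[0,0,0],[0,0,0]]}'
```

```text
t: 23.25
tcp_pos: [0.521, 0.0493, 0.1404]
orientation: [180.0, 6.1, -77.5]
wrist_force: [-1.4, -0.9, -1.3]
opening: 0.0474
```

```bash
python3 -m inch '{"fingers":[1,1,1,1],"travel":[[0,-0.04,0],[0,-0.04,0],[0,0,0],[0,0,0]],"angular":[[0,0,0],[0,0,0],[0,0,0],[0,0,0]]}'
```

```text
t: 23.65
tcp_pos: [0.523, 0.0497, 0.1405]
orientation: [180.0, 6.1, -77.5]
wrist_force: [0.3, 0.0, -2.7]
opening: 0.047
```

```bash
python3 -m inch '{"fingers":[1,1,1,1],"travel":[[0,-0.04,0],[0,-0.04,0],[0,0,0],[0,0,0]],"angular":[[0,0,0],[0,0,0],[0,0,0],[0,0,0]]}'
```

```text
t: 24.05
tcp_pos: [0.525, 0.0502, 0.1406]
orientation: [-180.0, 6.1, -77.5]
wrist_force: [1.3, -0.2, -2.4]
opening: 0.047
```

```bash
python3 -m inch '{"fingers":[1,1,1,1],"travel":[[0,-0.04,0],[0,-0.04,0],[0,0,0],[0,0,0]],"angular":[[0,0,0],[0,0,0],[0,0,0],[0,0,0]]}'
```

```text
t: 24.45
tcp_pos: [0.5269, 0.0506, 0.1406]
orientation: [180.0, 6.1, -77.5]
wrist_force: [-0.3, 0.8, -2.5]
opening: 0.0472
```

```bash
python3 -m inch '{"fingers":[1,1,1,1],"travel":[[0,-0.04,0.01],[0,-0.04,0],[0,0,0],[0,0,0]],"angular":[[0,0,0],[0,0,0],[0,0,0],[0,0,0]]}'
```

```text
t: 24.85
tcp_pos: [0.529, 0.0511, 0.1404]
orientation: [-180.0, 6.1, -77.5]
wrist_force: [0.4, 0.0, -1.8]
opening: 0.0471
```

```bash
python3 -m inch '{"fingers":[1,1,1,1],"travel":[[0,-0.04,0],[0,-0.04,0],[0,0,0],[0,0,0]],"angular":[[0,0,0],[0,0,0],[0,0,0],[0,0,0]]}'
```

```text
t: 25.25
tcp_pos: [0.5309, 0.0515, 0.1404]
orientation: [-180.0, 6.1, -77.5]
wrist_force: [0.0, -0.4, -0.5]
opening: 0.0472
```

```bash
python3 -m inch '{"fingers":[1,1,1,1],"travel":[[0,-0.04,0],[0,-0.04,0],[0,0,0],[0,0,0]],"angular":[[0,0,0],[0,0,0],[0,0,0],[0,0,0]]}'
```

```text
t: 25.65
tcp_pos: [0.5329, 0.0519, 0.1404]
orientation: [-180.0, 6.1, -77.5]
wrist_force: [-0.9, -0.6, -0.8]
opening: 0.0472
```

```bash
python3 -m inch '{"fingers":[1,1,1,1],"travel":[[0,-0.04,0],[0,-0.04,0],[0,0,0],[0,0,0]],"angular":[[0,0,0],[0,0,0],[0,0,0],[0,0,0]]}'
```

```text
t: 26.05
tcp_pos: [0.5348, 0.0524, 0.1404]
orientation: [-180.0, 6.1, -77.5]
wrist_force: [-0.9, -0.7, 0.0]
opening: 0.0472
```

```bash
python3 -m inch '{"fingers":[1,1,1,1],"travel":[[0,-0.03,-0.01],[0,-0.03,0],[0,0,0],[0,0,0]],"angular":[[0,0,0],[0,0,0],[0,0,0],[0,0,0]]}'
```

```text
t: 26.45
tcp_pos: [0.5362, 0.0527, 0.1405]
orientation: [180.0, 6.1, -77.5]
wrist_force: [1.1, -0.5, -2.0]
opening: 0.0471
```

```bash
python3 -m inch '{"fingers":[1,1,1,1],"travel":[[0,-0.03,0],[0,-0.03,0],[0,0,0],[0,0,0]],"angular":[[0,0,0],[0,0,0],[0,0,0],[0,0,0]]}'
```

```text
t: 26.85
tcp_pos: [0.5376, 0.053, 0.1406]
orientation: [180.0, 6.1, -77.5]
wrist_force: [-0.2, 0.6, -2.4]
opening: 0.047
```

```bash
python3 -m inch '{"fingers":[1,1,1,1],"travel":[[0,-0.03,0],[0,-0.03,0],[0,0,0],[0,0,0]],"angular":[[0,0,0],[0,0,0],[0,0,0],[0,0,0]]}'
```

```text
t: 27.25
tcp_pos: [0.5391, 0.0533, 0.1406]
orientation: [180.0, 6.1, -77.5]
wrist_force: [-0.2, 0.4, -3.2]
opening: 0.0472
```

```bash
python3 - <<'E'
from h import *
u=np.array([-.976,-.216,0]);root=np.array([.5058,.0438,.15])-.11*u
for d in(30,40,50,60,102,110):print(d,(proj("scene",root+u*d/1e3)-[130,170])*3,(proj("top",root+u*d/1e3)-[150,110])*3+[384,0])
o=get_obs();print("face at mm",((o["tcp_pos"]-root)@u)*1000-10.7)
s=cv2.imread("pics/w2.png");
m=None
E
```

```text
30 [207.36273313 125.23586782] [539.45759994 139.05558103]
40 [218.56516717 129.57991637] [542.34343177 151.5829978 ]
50 [229.86943071 133.96345209] [545.23640936 164.14143431]
60 [241.27691853 138.38701583] [548.13655926 176.73100592]
102 [290.34810875 157.4157048 ] [560.39611571 229.9498287 ]
110 [299.91336365 161.1248926 ] [562.74583298 240.14996824]
face at mm 64.65751618253913
```

```bash
python3 -m inch '{"fingers":[1,1,1,1,1],"travel":[[0,-0.1,0],[0,-0.1,0],[0,-0.1,0],[0,-0.1,0],[0,0,0]],"angular":[[0,0,0],[0,0,0],[0,0,0],[0,0,0],[0,0,0]]}'
```

```text
t: 27.75
tcp_pos: [0.5492, 0.0555, 0.1405]
orientation: [-180.0, 6.1, -77.5]
wrist_force: [-1.3, 0.0, -3.2]
opening: 0.0474
```

```bash
python3 -m inch '{"fingers":[1,1,1,1],"travel":[[0,-0.04,0.01],[0,-0.04,0],[0,0,0],[0,0,0]],"angular":[[0,0,0],[0,0,0],[0,0,0],[0,0,0]]}'
```

```text
t: 28.15
tcp_pos: [0.5509, 0.0559, 0.1404]
orientation: [-180.0, 6.1, -77.5]
wrist_force: [1.3, -0.1, -2.5]
opening: 0.047
```

```bash
python3 -m inch '{"fingers":[1,1,1,1],"travel":[[0,-0.04,0],[0,-0.02,0],[0,0,0],[0,0,0]],"angular":[[0,0,0],[0,0,0],[0,0,0],[0,0,0]]}'
```

```text
t: 28.55
tcp_pos: [0.5523, 0.0562, 0.1404]
orientation: [-180.0, 6.1, -77.5]
wrist_force: [-0.7, -0.6, -0.3]
opening: 0.0471
```

```bash
python3 -m inch '{"fingers":[1,1,1,1],"travel":[[0,-0.04,0],[0,-0.02,0],[0,0,0],[0,0,0]],"angular":[[0,0,0],[0,0,0],[0,0,0],[0,0,0]]}'
```

```text
t: 28.95
tcp_pos: [0.5538, 0.0566, 0.1404]
orientation: [-180.0, 6.1, -77.5]
wrist_force: [-1.0, -1.3, -0.2]
opening: 0.0471
```

```bash
python3 -m inch '{"fingers":[1,1,1],"travel":[[0,-0.05,0],[0,0,0],[0,0,0]],"angular":[[0,0,0],[0,0,0],[0,0,0]]}'
```

```text
t: 29.25
tcp_pos: [0.5551, 0.0569, 0.1404]
orientation: [-180.0, 6.1, -77.5]
wrist_force: [-0.5, 0.1, 0.3]
opening: 0.0469
```

```bash
python3 -m inch '{"fingers":[1,1,1],"travel":[[0,-0.05,0],[0,0,0],[0,0,0]],"angular":[[0,0,0],[0,0,0],[0,0,0]]}'
```

```text
t: 29.55
tcp_pos: [0.5563, 0.0571, 0.1404]
orientation: [-180.0, 6.1, -77.5]
wrist_force: [-0.1, -1.5, 0.7]
opening: 0.047
```

```bash
python3 -m inch '{"fingers":[1,1,1],"travel":[[0,-0.05,0],[0,0,0],[0,0,0]],"angular":[[0,0,0],[0,0,0],[0,0,0]]}'
```

```text
t: 29.85
tcp_pos: [0.5566, 0.0572, 0.1403]
orientation: [179.9, 6.1, -77.5]
wrist_force: [-6.6, -1.8, 3.6]
opening: 0.0469
```

```bash
python3 -m inch '{"fingers":[1,1,1],"travel":[[0,-0.05,0],[0,0,0],[0,0,0]],"angular":[[0,0,0],[0,0,0],[0,0,0]]}'
```

```text
t: 30.15
tcp_pos: [0.5569, 0.0573, 0.1402]
orientation: [179.7, 6.1, -77.5]
wrist_force: [-12.4, -3.3, 6.9]
opening: 0.0468
```

```bash
python3 -m inch '{"fingers":[1,1,1],"travel":[[0,0.04,0],[0,0,0],[0,0,0]],"angular":[[0,0,0],[0,0,0],[0,0,0]]}'
python3 - <<'E'
from h import *
w=camera("wrist");cv2.imwrite("pics/w9.png",w);s=camera("scene");cv2.imwrite("pics/s9.png",s)
a=cv2.imread("pics/w2.png")
cr=lambda i,x,y,w,h,k:cv2.resize(i[y:y+h,x:x+w],(w*k,h*k),interpolation=cv2.INTER_CUBIC)
cv2.imwrite("pics/c10.png",np.hstack([cr(w,185,60,150,200,3)[:600],np.vstack([cr(a,205,180,110,75,3),cr(s,170,150,110,125,3)])]))
E
```

```text
t: 30.45
tcp_pos: [0.5567, 0.0573, 0.1402]
orientation: [179.8, 6.1, -77.5]
wrist_force: [-6.9, -2.0, 3.0]
opening: 0.047
```

View pics/c10.png

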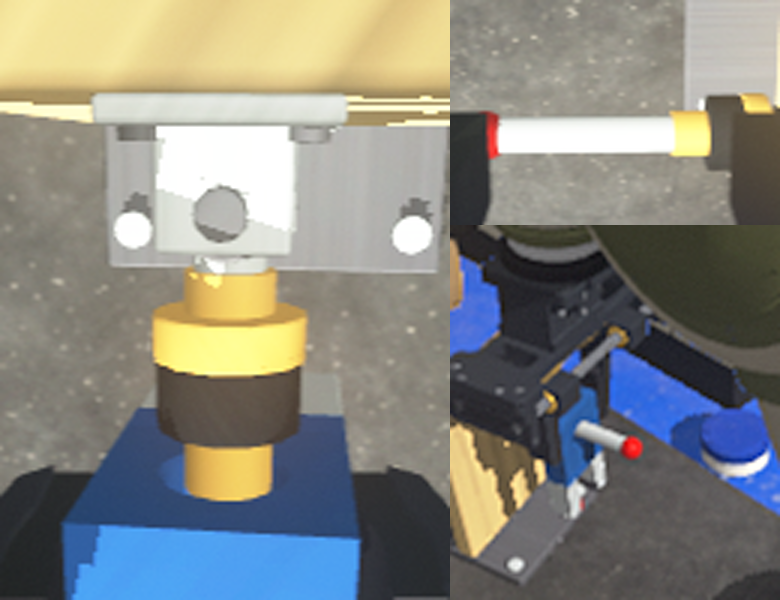

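```bash
python3 -m inch '{"fingers":[1,1,1,1,1,1],"travel":[[0,0.12,0],[0,0.1,-0.05],[0,0,-0.12],[0,0,0],[0,-0.1,0],[0,0,0]],"angular":[[0,0,0],[0,0,0],[0,0,0],[0,0,0],[0,0,0],[0,0,0]]}'
```

```text
t: 31.15
tcp_pos: [0.5551, 0.0564, 0.1445]
orientation: [-180.0, 6.1, -77.5]
wrist_force: [0.3, -0.3, -3.4]
opening: 0.0471
```

```bash
python3 -m inch '{"fingers":[1,1,1],"travel":[[0,-0.1,0],[0,-0.1,0],[0,0,0]],"angular":[[0,0,0],[0,0,0],[0,0,0]]}'
```

```text
t: 31.45
tcp_pos: [0.56, 0.0575, 0.1445]
orientation: [-180.0, 6.1, -77.5]
wrist_force: [-0.3, 0.2, -2.2]
opening: 0.0473
```

```bash
python3 -m inch '{"fingers":[1,1,1],"travel":[[0,-0.08,0],[0,0,0],[0,0,0]],"angular":[[0,0,0],[0,0,0],[0,0,0]]}'
```

```text
t: 31.75
tcp_pos: [0.5617, 0.0579, 0.1446]
orientation: [180.0, 6.1, -77.5]
wrist_force: [-0.4, -0.5, -2.2]
opening: 0.0471
```

```bash
python3 -m inch '{"fingers":[1,1,1],"travel":[[0,-0.08,0],[0,0,0],[0,0,0]],"angular":[[0,0,0],[0,0,0],[0,0,0]]}'
```

```text
t: 32.05
tcp_pos: [0.5636, 0.0583, 0.1445]
orientation: [180.0, 6.1, -77.5]
wrist_force: [0.7, 0.2, -2.8]
opening: 0.0473
```

```bash
python3 -m inch '{"fingers":[1,1,1,1],"travel":[[0.01,0,0.08],[0,-0.04,0],[0,0,0],[0,0,0]],"angular":[[0,0,0],[0,0,0],[0,0,0],[0,0,0]]}'
```

```text
t: 32.45
tcp_pos: [0.5646, 0.0585, 0.1425]
orientation: [180.0, 6.1, -77.5]
wrist_force: [-0.3, -0.2, -3.7]
opening: 0.0469
```

```bash
python3 -m inch '{"fingers":[1,1,1],"travel":[[0,0,0.025],[0,0,0],[0,0,0]],"angular":[[0,0,0],[0,0,0],[0,0,0]]}'
```

```text
t: 32.75
tcp_pos: [0.5646, 0.0586, 0.1419]
orientation: [180.0, 6.1, -77.5]
wrist_force: [0.1, 0.3, -2.8]
opening: 0.0472
```

```bash
python3 -m inch '{"fingers":[1,1,1],"travel":[[0,0,0.02],[0,0,0],[0,0,0]],"angular":[[0,0,0],[0,0,0],[0,0,0]]}'
```

```text
t: 33.05
tcp_pos: [0.5646, 0.0586, 0.1417]
orientation: [-180.0, 6.1, -77.5]
wrist_force: [-1.2, -0.1, 0.2]
opening: 0.0468
```

```bash
python3 -m inch '{"fingers":[1,1,1],"travel":[[0,-0.05,0],[0,0,0],[0,0,0]],"angular":[[0,0,0],[0,0,0],[0,0,0]]}'
```

```text
t: 33.35
tcp_pos: [0.5659, 0.0588, 0.1416]
orientation: [-180.0, 6.1, -77.5]
wrist_force: [-2.3, -0.8, 1.4]
opening: 0.0472
```

```bash
python3 -m inch '{"fingers":[1,1,1],"travel":[[0,-0.05,0],[0,0,0],[0,0,0]],"angular":[[0,0,0],[0,0,0],[0,0,0]]}'
```

```text
t: 33.65
tcp_pos: [0.5671, 0.0591, 0.1415]
orientation: [-180.0, 6.1, -77.5]
wrist_force: [-1.8, -1.5, 2.3]
opening: 0.047
```

```bash
python3 -m inch '{"fingers":[1,1,1],"travel":[[0,-0.05,0],[0,0,0],[0,0,0]],"angular":[[0,0,0],[0,0,0],[0,0,0]]}'
```

```text
t: 33.95
tcp_pos: [0.5682, 0.0594, 0.1415]
orientation: [180.0, 6.1, -77.5]
wrist_force: [-4.6, -2.1, 3.4]
opening: 0.0469
```

```bash
python3 -m inch '{"fingers":[1,1,1],"travel":[[0,-0.05,0],[0,0,0],[0,0,0]],"angular":[[0,0,0],[0,0,0],[0,0,0]]}'
```

```text
t: 34.25
tcp_pos: [0.569, 0.0596, 0.1414]
orientation: [179.9, 6.1, -77.5]
wrist_force: [-5.9, -2.1, 4.3]
opening: 0.0472
```

```bash
python3 -m inch '{"fingers":[1,1,1],"travel":[[0,0,-0.035],[0,0,0],[0,0,0]],"angular":[[0,0,0],[0,0,0],[0,0,0]]}'
```

```text
t: 34.55
tcp_pos: [0.569, 0.0595, 0.1418]
orientation: [179.9, 6.1, -77.5]
wrist_force: [-5.5, -3.0, -0.6]
opening: 0.0472
```

```bash
python3 -m inch '{"fingers":[1,1,1],"travel":[[0,-0.05,0],[0,0,0],[0,0,0]],"angular":[[0,0,0],[0,0,0],[0,0,0]]}'
```

```text
t: 34.85
tcp_pos: [0.5699, 0.0598, 0.1418]
orientation: [179.9, 6.1, -77.5]
wrist_force: [-7.0, -3.5, -0.4]
opening: 0.0468
```

```bash
python3 -m inch '{"fingers":[1,1,1],"travel":[[0,-0.04,0],[0,0,0],[0,0,0]],"angular":[[0,0,0],[0,0,0],[0,0,0]]}'
```

```text
t: 35.15
tcp_pos: [0.5706, 0.0599, 0.1417]
orientation: [179.8, 6.1, -77.5]
wrist_force: [-8.8, -3.2, 1.8]
opening: 0.047
```

```bash
python3 -m inch '{"fingers":[1,1,1,1],"travel":[[0,0.06,0],[0,0.06,0],[0,0,0],[0,0,0]],"angular":[[0,0,0],[0,0,0],[0,0,0],[0,0,0]]}'
python3 - <<'E'
from h import *
# average a few readings (a new one per control period)
F=[]
for i in range(3):
    camera("top");F.append(get_obs()["wrist_force"])
print(np.mean(F,0),get_obs()["tcp_pos"])
E
```

```text
t: 35.55
tcp_pos: [0.5685, 0.0594, 0.1419]
orientation: [180.0, 6.1, -77.5]
wrist_force: [-3.3, -1.7, -4.0]
opening: 0.0472
[-3.01728658 -2.23836752 -3.96149372] [0.56861496 0.05947469 0.14199448]
```

```bash
python3 -m inch '{"fingers":[1,1,1,1],"travel":[[0,0.05,0.02],[0,0,0.01],[0,0,0],[0,0,0]],"angular":[[0,0,0],[0,0,0],[0,0,0],[0,0,0]]}'
python3 - <<'E'
from h import *
F=[]
for i in range(4):
    camera("top");F.append(get_obs()["wrist_force"])
print(np.mean(F,0),get_obs()["tcp_pos"])
E
```

```text
t: 36.1
tcp_pos: [0.5677, 0.0593, 0.1418]
orientation: [-180.0, 6.1, -77.5]
wrist_force: [-0.9, -1.6, -0.7]
opening: 0.0474
[-0.46292538 -0.63079176 -1.01348107] [0.56770201 0.05928994 0.1417468 ]
```

```bash
python3 -m inch '{"fingers":[0.45,0.44,0.42,0.40,0.36,0.3,0.25,0.2,0.2,0.2],"travel":[[0,0,0],[0,0,0],[0,0,0],[0,0,0],[0,0,0],[0,0,0],[0,0,0],[0,0,0],[0,0,0],[0,0,0]],"angular":[[0,0,0],[0,0,0],[0,0,0],[0,0,0],[0,0,0],[0,0,0],[0,0,0],[0,0,0],[0,0,0],[0,0,0]]}'
python3 - <<'E'
from h import *
w=camera("wrist");cv2.imwrite("pics/w11.png",w);p=cv2.imread("pics/w9.png")
o=get_obs();print(o["wrist_force"])
for n in("gauge","gauge_hole","stop"):print(n,[(round(r["p"],2),np.round(r["uv"]),r["region"].sum()) for r in outline_of(n,"wrist")[:2]])
# black buffer columns along the peg: brightness profile at column 258..264
for nm,i in(("before",p),("now",w)):
  print(nm,[(y,*i[y,258:266].mean(0).astype(int)) for y in range(150,252,5)])
E
```

```text
t: 37.3
tcp_pos: [0.5675, 0.0592, 0.1416]
orientation: [-180.0, 6.1, -77.5]
wrist_force: [-0.4, -0.0, 0.2]
opening: 0.0704
[ 0.85808323 -0.02339026 -0.74520823]
gauge [(0.59, array([256., 238.]), np.int64(4591))]
gauge_hole [(0.73, array([253., 235.]), np.int64(4654)), (0.5, array([264., 212.]), np.int64(3095))]
stop [(0.89, array([262., 202.]), np.int64(2382))]
before [(150, np.int64(224), np.int64(231), np.int64(229)), (155, np.int64(108), np.int64(212), np.int64(244)), (160, np.int64(105), np.int64(211), np.int64(244)), (165, np.int64(103), np.int64(210), np.int64(244)), (170, np.int64(140), np.int64(250), np.int64(255)), (175, np.int64(147), np.int64(253), np.int64(255)), (180, np.int64(146), np.int64(253), np.int64(255)), (185, np.int64(82), np.int64(141), np.int64(173)), (190, np.int64(73), np.int64(85), np.int64(98)), (195, np.int64(74), np.int64(84), np.int64(96)), (200, np.int64(74), np.int64(83), np.int64(94)), (205, np.int64(74), np.int64(82), np.int64(90)), (210, np.int64(96), np.int64(205), np.int64(242)), (215, np.int64(97), np.int64(205), np.int64(242)), (220, np.int64
[... 716 characters left out ...]
np.int64(99), np.int64(198), np.int64(237)), (190, np.int64(75), np.int64(140), np.int64(179)), (195, np.int64(137), np.int64(250), np.int64(255)), (200, np.int64(138), np.int64(250), np.int64(255)), (205, np.int64(149), np.int64(253), np.int64(255)), (210, np.int64(63), np.int64(68), np.int64(77)), (215, np.int64(57), np.int64(60), np.int64(69)), (220, np.int64(56), np.int64(58), np.int64(66)), (225, np.int64(57), np.int64(57), np.int64(62)), (230, np.int64(106), np.int64(69), np.int64(53)), (235, np.int64(106), np.int64(68), np.int64(48)), (240, np.int64(234), np.int64(149), np.int64(75)), (245, np.int64(234), np.int64(148), np.int64(73)), (250, np.int64(236), np.int64(149), np.int64(74))]
```

```bash
python3 -m inch '{"fingers":[0.2,0.2,0.2,0.2,0.2,0.2,0.2,0.2,0.2],"travel":[[0,0,-0.2],[0,0,-0.4],[0,0,-0.6],[0,0,-0.8],[0,0,-0.9],[0,0,-0.9],[0,0,-0.9],[0,0,-0.4],[0,0,0]],"angular":[[0,0,0],[0,0,0],[0,0,0],[0,0,0],[0,0,0],[0,0,0],[0,0,0],[0,0,0],[0,0,0]]}'
python3 - <<'E'
from h import *
o=get_obs();print(o["tcp_pos"],o["wrist_force"])
ims=[(camera("scene"),camera("top")) for _ in range(2)]
for k,c in enumerate(("scene","top")):
  print(c,"gauge",[(round(r["p"],2),np.round(r["uv"]),r["region"].sum()) for r in outline_of("gauge",c)[:3]],"red",red(c,ims[1][k]))
  print("diff",cv2.absdiff(ims[0][k],ims[1][k]).max())
s,t=ims[1]
u=np.array([-.976,-.216,0]);root=np.array([.5058,.0438,.15])-.11*u
# colours along the peg's top line in scene: where blue gauge sits
for d in range(24,112,4):
  a=proj("scene",root+u*d/1e3+[0,0,.004]).round().astype(int);print(d,a,s[a[1],a[0]],end=' | ')
for r in outline_of("gauge","scene")[:2]:
  v,x=np.nonzero(r["region"]);print("\nbbox",x.min(),x.max(),v.min(),v.max())
lat=np.array([-.216,.976,0])
q=[root+u*(.035+a)+lat*b+[0,0,-.005+zz] for a in(0,.02) for b in(-.023,.023) for zz in(-.072,.024)]
P=np.array([proj("scene",p) for p in q]);print("predicted bbox hung",P.min(0),P.max(0))
E
```

```text
t: 38.4
tcp_pos: [0.5708, 0.0459, 0.2698]
orientation: [-179.8, 6.0, -77.5]
wrist_force: [-0.2, -0.2, -0.7]
opening: 0.0707
[0.57081755 0.04588758 0.26979199] [-0.18707398 -0.17063921 -0.72173185]
scene gauge [(0.72, array([203., 224.]), np.int64(660))] red [(array([227, 220,   7,   8,  41], dtype=int32), array([230.4, 223.8]), array([0.5049, 0.0434, 0.15  ]))]
diff 217
top gauge [(0.58, array([378., 219.]), np.int64(634)), (0.48, array([208., 158.]), np.int64(74))] red []
diff 89
24 [197 210] [149  88  49] | 28 [198 210] [181 106  57] | 32 [200 211] [178 104  58] | 36 [201 211] [178 105  59] | 40 [203 212] [181 108  60] | 44 [204 212] [179 106  57] | 48 [206 213] [160  95  53] | 52 [207 214] [165  96  53] | 56 [209 214] [219 222 222] | 60 [210 215] [218 222 222] | 64 [212 215] [219 220 218] | 68 [213 216] [219 225 225] | 72 [215 217] [216 219 216] | 76 [216 217] [225 226 224] | 80 [218 218] [221 223 221] | 84 [220 218] [219 222 218] | 88 [221 219] [224 227 224] | 92 [223 220] [219 221 219] | 96 [224 220] [229 231 228] | 100 [226 221] [232 236 226] | 104 [227 221] [213 214 213] | 108 [229 222] [ 30  23 242] | 
bbox 194 217 201 243
predicted bbox hung [193.6028559  199.84139965] [217.64190802 245.63303493]
```

```bash
python3 -m inch '{"fingers":[0.2,0.2,0.2,0.2,0.2,0.2,0.2,0.2],"travel":[[0,0.5,0],[0,0.8,0],[0,0.8,0],[0,0.4,0],[0,0,0],[0,0,0],[0,0,0],[0,0,0]],"angular":[[0,0,0],[0,0.75,0],[0,0,0],[0,0,0],[0,0,0],[0,0,0],[0,0,0],[0,0,0]]}'
python3 - <<'E'
from h import *
m=camera_model("wrist");w=camera("wrist");s0=camera("scene")
for _ in range(8):camera("wrist")
s1=camera("scene")
d=cv2.absdiff(s0,s1)[198:246,192:219];print("gauge region diff",d.max(),d.mean())
u=np.array([-.976,-.216,0]);root=np.array([.5058,.0438,.15])-.11*u
for dd in range(14,66,2):
  a=proj("wrist",root+u*dd/1e3+[0,0,.0125 if dd<36 else .0075],m).round().astype(int)
  if 0<=a[0]<512 and 0<=a[1]<384:print(dd,a,w[a[1],a[0]],end=' | ')
print([(n,round(r["p"],2),np.round(r["uv"])) for n in("gauge","stop","peg_tip") for r in outline_of(n,"wrist")[:1]])
cv2.imwrite("pics/w12.png",w)
y0,x0=proj("wrist",root+u*.035,m).astype(int)[::-1];hsv=cv2.cvtColor(w,cv2.COLOR_BGR2HSV)
for y in range(y0-30,y0+40,2):
  if 0<=y<384:print(y,w[y,x0-1:x0+2].mean(0).astype(int),end=' ')
for n in("oil_bottle","round_tin","ring_gauge"):print(n,[np.round(r["uv"]) for r in outline_of(n,"scene")[:1]])
E
```

```text
t: 39.55
tcp_pos: [0.5099, 0.0324, 0.2681]
orientation: [180.0, 0.1, -77.5]
wrist_force: [0.3, -0.1, 0.2]
opening: 0.0703
gauge region diff 5 0.9526748971193416
14 [244  77] [111 211 244] | 16 [244  80] [152 253 255] | 18 [244  82] [154 253 255] | 20 [244  85] [156 253 255] | 22 [244  87] [158 254 255] | 24 [244  90] [ 89 100 105] | 26 [244  92] [75 83 91] | 28 [244  95] [74 81 88] | 30 [244  97] [74 80 87] | 32 [244 100] [74 78 84] | 34 [244 102] [72 75 81] | 36 [244 104] [243 169 102] | 38 [244 107] [242 168  99] | 40 [244 109] [241 166  99] | 42 [245 111] [241 166  99] | 44 [245 114] [241 165  95] | 46 [245 116] [241 164  94] | 48 [245 118] [241 165  95] | 50 [245 121] [240 162  92] | 52 [245 123] [239 162  89] | 54 [245 125] [239 161  89] | 56 [245 128] [254 254 254] | 58 [245 130] [254 254 254] | 60 [245 132] [254 254 254] | 62 [245 134] [254 254 254] | 64 [245 136] [253 254 254] | [('gauge', 0.82, array([242., 117.])), ('stop', 0.75, array([246.,  88.])), ('peg_tip', 0.65, array([247., 102.]))]
73 [128 237 252] 75 [110 211 243] 77 [109 211 243] 79 [134 245 254] 81 [154 253 255] 83 [154 253 255] 85 [156 253 255] 87 [157 253 255] 89 [ 87  98 104] 91 [74 82 92] 93 [74 82 90] 95 [74 81 88] 97 [74 79 86] 99 [73 79 84] 101 [73 77 81] 103 [243 168 101] 105 [242 168 100] 107 [242 167  99] 109 [241 165  97] 111 [241 166  97] 113 [241 164  95] 115 [241 163  94] 117 [241 164  94] 119 [241 161  93] 121 [241 162  93] 123 [240 162  91] 125 [239 161  89] 127 [251 248 240] 129 [253 253 253] 131 [253 253 253] 133 [253 253 253] 135 [253 253 253] 137 [252 253 253] 139 [252 253 253] 141 [252 253 253] oil_bottle []
round_tin [array([266., 224.])]
ring_gauge [array([239., 310.])]
```

```bash
python3 - <<'E'
from h import *
C,_=ray("wrist",(0,0));u=np.array([-.976,-.216,0]);root=np.array([.5058,.0438,.15])-.11*u
print("cam",C,"along d mm",(C-root)@u*1000)
m=camera_model("wrist")
for r in(102,126.5):
  P=atz("wrist",(244.5,r),.169,m);print("gauge top edge d",(P-root)@u*1000)
E
```

```text
cam [0.57584696 0.0465597  0.41339106] along d mm 40.953587455788224
gauge top edge d 34.56784447098109
gauge top edge d 54.79655330941753
```

```bash
python3 - <<'E'
from h import *
t=camera("top");s=camera("scene");a=cv2.imread("pics/s.png")
for n in("oil_bottle","round_tin","ring_gauge"):print(n,[(np.round(r["uv"]),round(r["p"],2)) for r in outline_of(n,"top")[:1]])
print("tin diff",cv2.absdiff(s,a)[210:238,252:280].mean(),"ring diff",cv2.absdiff(s,a)[300:338,222:262].mean(), red("scene",s))
print(close_job(),get_obs()["t"])
E
```

```text
oil_bottle [(array([387., 185.]), 0.97)]
round_tin [(array([275., 181.]), 0.6)]
ring_gauge []
tin diff 9.668792517006803 ring diff 26.08421052631579 [(array([227, 220,   7,   8,  38], dtype=int32), array([230.2, 223.9]), array([0.5052, 0.0439, 0.15  ]))]
the job is handed in; nothing more can be done
the job is handed in; nothing more can be done
```

The job is handed in. The peg is swung out to its stop and the 46 × 20 × 96 mm blue gauge hangs on it against the rubber buffer. It took about 40 s of robot time.

**What I did**
- **Peg:** I pushed it round from behind until it met the stop. The force there rose to about 50 N at the fingertips.
- **Gauge:** I gripped it, and it tilted 6° in the grip, so I turned the tool to set it upright. Then I threaded it over the ball.
- **Collar:** A brass collar in front of the buffer caught the hole at first, at about 13 N. I backed off, lifted the gauge over it and lowered it again.
- **Buffer:** I pressed to about 9 N, and the stiffness matched the buffer's 2500 N/m. I then eased back to about 1 N before letting go, so it would not spring away.

**Last checks**
- **Peg:** The ball is still at its straight-out position, (0.505, 0.044).
- **Gauge:** It spans about 35–55 mm from the hinge. The view from almost straight above shows no visible gap to the buffer (about 1 mm could hide). The gauge part of the scene picture did not change over about half a second.
- **Robot:** The arm is clear of everything and the wrist force is about zero.
- **Bottle and tin:** The networks found both within about 2 px of where they started.

**Not confirmed**
- **Ring gauge:** The last top view missed it, probably because the arm hid it. The network's scene reading was also shifted, and that patch of the scene had changed. I did not look at that picture. No planned move went near the ring.
- **Larger blue gauge:** When I took the target gauge, the gripper body came within a few millimetres of it. I felt no contact force.

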